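# Hang the wide griddle scraper on the free peg

### The arm

A 6-joint arm with a two-finger parallel gripper is mounted at the origin on the work surface. World frame = base frame: x ahead of the robot, y to its left, z up, the work surface at z = 0. Lengths are in m, angles in degrees, forces in N, time in s.
With the tool pointing down it reaches from about 0.35 to 0.85 m from the base axis. Payload 8.1 kg.
Tool frame: the origin (TCP) lies on the centre line of the jaws, within the pads' length; the fingertips stand 14 mm ahead of it and the grasp point (between the pads) lies 5 mm behind it; z points along the fingers, y is the line along which they close (so a half turn about z gives the same grasp; the last joint's range is limited). The gripper opens to 93 mm and grips with 3 to 60 N. Pads are 15 mm wide; open, the fingers measure 128 mm over their backs; the gripper's body (75 mm by 188 mm) begins 65 mm behind the grasp point.
Start: joints at [70.222, 7.471, 85.268, -0, 87.261, -4.893], TCP at [0.154, 0.58, 0.233] pointing down, gripper open.
Joint ranges: [-169.43, 169.43], [-51.17, 129.36], [1.28, 143.12], [-76.62, 256.62], [0, 156.53], [-152.29, 152.29]. Speed limits (degrees/s): [136.94, 136.94, 159.86, 180, 180, 180].

### API

Orientations are given as [roll, pitch, yaw] about the fixed x, y, z axes, in that order (R = Rz(yaw) Ry(pitch) Rx(roll)).
In Python, from cell import observe, vision, job gives the robot as it stands.
- The arm moves only by the shell command python3 -m creep 'ROWS' [FORCE]. ROWS is JSON, a list of rows, each a list of 7 numbers: the finger opening in mm, from 0 to 93, then the shift along the tool's x, y, z in mm, then the turn, a rotation vector about the tool's x, y, z in rad. In form: [[hand, tx, ty, tz, rx, ry, rz], ...]. A call has 1 to 10 rows; each row shifts and turns the commanded pose from where the row before left it, along the tool's axes as they then stand; what a row does not reach is not made up. A row lasts 1/10 s, in which the tool goes at most 50 mm and 8.59 degrees, less where a joint would pass 70% of its speed; a pose out of reach is approached as far as the arm can. A call is refused whole if a number of a shift passes 50 or a number of a turn 0.15, either way. A call with a gripper value outside its range is refused whole. The fingers move at their own pace and stop on an object; FORCE is the grip in N (left out, the last holds). Time passes only in rows, so rows that do not move let the fingers close. It gives the time, the measured TCP pose, the force, the opening and the grip force at its end, in the units of the state.
- observe(): the state, without advancing time (a new reading comes with each control period).
- vision.grab_frame(name): name is "scene" or "side" or "wrist"; returns a dict with "color" (480x640x3 uint8, red, green, blue), "fx", "fy", "cx", "cy" (pixels), "extrinsics" (4x4, takes a point from world to camera coordinates); the wrist camera has in their place "mount" (4x4, takes a point from camera to tool coordinates, whose origin is the TCP and whose axes are the flange's). Camera axes: x right, y up, looking along -z (the intrinsics and any distortion apply to the point x, -y, -z); pixel columns grow to the right and rows downward; lengths in m; the calibration is good to about 2 mm. A picture is of the moment at which its call begins: read the wrist's pose just before it. There is no depth.
- job.close_job(): hands the job in; it is judged then, once.
The state is a dict: "time_s": time; "joints": joint angles; "qvel": joint speeds; "joint_efforts": joint torques, N m; "tcp_pos": TCP position; "eef_rot": TCP orientation; "wrist_force": force on the tool from outside, world axes, zero at the start; "torque": the same for the moment, N m; "width": opening from 0.0 (shut) to 1.0 (fully open); "grip_force": force on a finger pad.
Only numpy, scipy, OpenCV 4.12 (cv2) and the standard library are available. Lean on these libraries where they do the work, as an engineer would, in place of code of your own. Each camera call takes 0.05 s, during which the arm holds its last target. There are 200 camera calls.

### The job

Three washed griddle scrapers stand in the white drying rack. Take the widest one and hang it by the hole in its blade on the empty peg of the two peg stands, with the peg through the hole and the handle uppermost; leave the other two scrapers standing in the rack.

Things in the scene. Friction and masses are not known exactly. Their poses are not given: they have to be found in the camera images.
- wide_grip (a point): Centre of the black bar handle of the widest scraper, the one to hang: 120 mm long (own x), 24 thick (own y), 26 high (own z, up). Below it a steel blade 120 wide, 130 tall, 4 thick in the own x-z plane, alike front and back. It stands loose and upright in one of 3 slots (40 mm deep, 90 apart) of the fixed white rack, this point 153 mm above the table. 0.4 kg.
- wide_eye (a point): Centre of the rectangular hole through the widest scraper's blade, 61 mm straight below its handle centre. The hole is 56 mm wide (own x) and 40 tall (own z). Own y is the hole's axis (the blade's normal), z points up to the handle. Hung, the hole's upper edge rests on the peg and this point is 16 mm below the peg's axis. The blade's lower edge is 82 mm below this point.
- peg_mid (a point): Middle of the empty peg, on its axis, 155 mm above the table: a fixed flat steel bar 20 mm wide (own y), 8 thick, 80 long. Own -x points level to the free end, z up. It rises 8 deg from its 16 mm post (40 mm to +x, top 152 above the table) to the free end (40 mm to -x), where a lip reaches from 1 to 17 above this point. The other, like stand has a strainer on its peg.
- middle_grip (a point): Centre of the handle of the middle scraper, to be left in the rack: like the widest, with the same heights and axes, but 85 mm wide.
- narrow_grip (a point): Centre of the handle of the narrowest scraper, to be left in the rack: like the widest, with the same heights and axes, but 58 mm wide.

How it is judged:
By the outcome, as a careful person would: the job done as asked, in the order asked, and still so for the second after the job is handed in, with the robot touching nothing.
It also fails if it takes over 45 s, if anything falls off the work surface, if the arm or the gripper's body presses on something with over 40 N, if the wrist force passes 120 N, or if a joint passes its speed limit or range.

## Working session

There is one attempt and no reset: what is moved stays moved. The work goes in short steps, Python scripts to look and compute and a shell command to move; the robot and the scene stay as the last step left them, time stands still between calls to the robot, and variables do not carry over. Pictures are saved under pics/ and viewed, at most 10 in all, crops included, and the job is handed in when it is done.

```bash
mkdir -p pics; cat > h.py <<'E'
import numpy as np, cv2, json
from cell import observe, vision, job
def save(n,f):
    d=vision.grab_frame(n); cv2.imwrite(f'pics/{f}.png',d['color'][:,:,::-1])
    np.savez(f'pics/{f}.npz',**{k:v for k,v in d.items() if k!='color' and v is not None}); return d
E
python3 - <<'E'
from h import *
for n in ['scene','side']:
    d=save(n,n+'0'); print({k:v for k,v in d.items() if k!='color'})
print(observe())
E
```

```text
{'fx': 619.461096046986, 'fy': 619.461096046986, 'cx': 315.0051988120113, 'cy': 239.86037198707965, 'extrinsics': array([[ 0.44272144,  0.89664846,  0.00438981, -0.27279036],
       [-0.74110482,  0.36315691,  0.56469523,  0.32234527],
       [ 0.50473892, -0.25325599,  0.82528784, -1.74558432],
       [ 0.        ,  0.        ,  0.        ,  1.        ]])}
{'fx': 512.5931902597956, 'fy': 512.5931902597956, 'cx': 309.8565618192118, 'cy': 233.81416504802917, 'extrinsics': array([[ 0.90623589, -0.4225743 ,  0.01294146, -0.49330296],
       [ 0.31534419,  0.69602961,  0.64505877, -0.28690707],
       [-0.2815929 , -0.58049439,  0.76402336, -1.11578888],
       [ 0.        ,  0.        ,  0.        ,  1.        ]])}
{'time_s': 0.1, 'joints': array([ 7.02218079e+01,  7.51157909e+00,  8.53208252e+01, -5.62362700e-04,
        8.72610266e+01, -4.89179487e+00]), 'qvel': array([-0.08491697, -0.092375  , -0.08094814, -0.04858677, -0.00773459,
       -0.01683029]), 'joint_efforts': array([ 7.19851923e-04, -5.61341000e+01, -4.93094623e+01,  7.69186509e-02,
        2.92360398e-02, -9.15264332e-05]), 'tcp_pos': array([0.15395092, 0.57942511, 0.23170522]), 'eef_rot': array([-1.79906861e+02, -7.40761852e-03,  1.65113624e+02]), 'wrist_force': array([ 0.48723654,  0.07434901, -0.02629851]), 'torque': array([0.01272112, 0.03770758, 0.00212309]), 'grip_force': 0.0, 'width': 1.0014221761351998}
```

View pics/scene0.png

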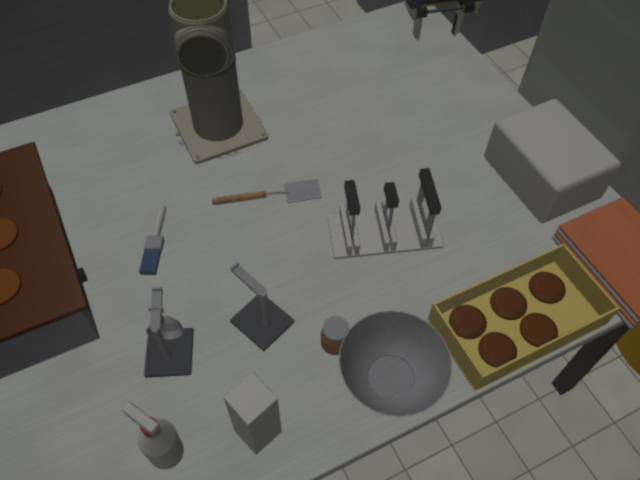

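View pics/side0.png

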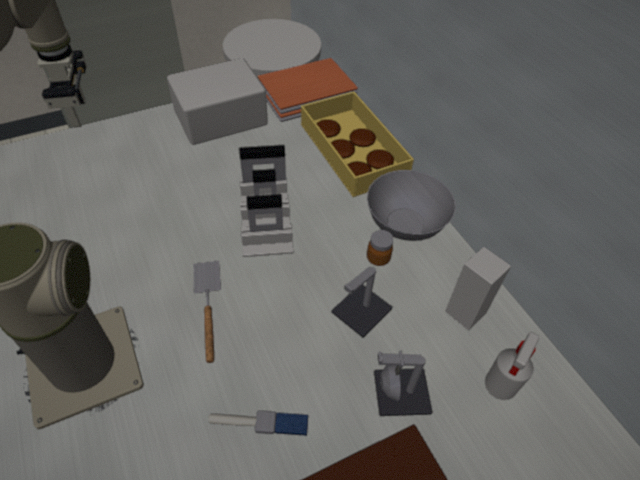

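The scene view shows the handles at about (352,197), (391,195) and (430,191), the last one longest, and the empty peg from (235,267) to (265,293). The strainer hangs on the stand near (165,330). In the side view the widest handle is at (262,152) and the empty peg at (360,280). I'll enlarge both.

```bash
python3 - <<'E'
import cv2
a=cv2.imread('pics/scene0.png')[160:350,220:450]; b=cv2.imread('pics/side0.png')[135:335,230:400]
for n,i in(('sc',a),('sd',b)): cv2.imwrite(f'pics/{n}1.png',cv2.convertScaleAbs(cv2.resize(i,None,fx=3,fy=3,interpolation=cv2.INTER_CUBIC),alpha=1.4))
E
```

```text
(no output)
```

View pics/sc1.png

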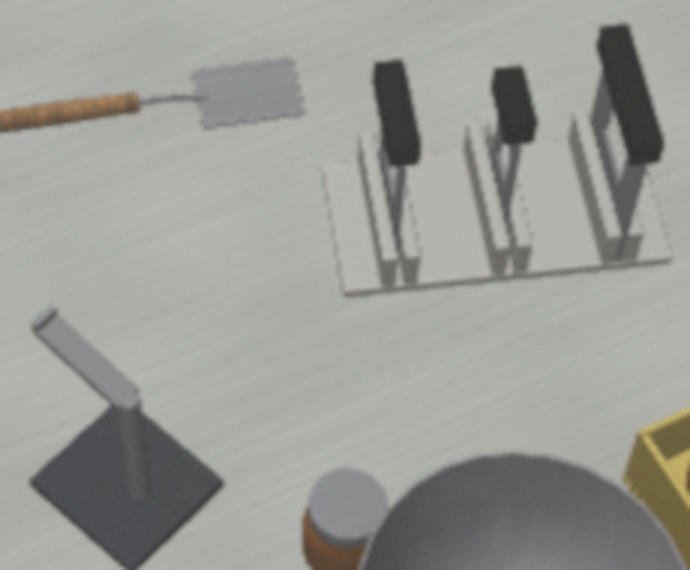

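View pics/sd1.png

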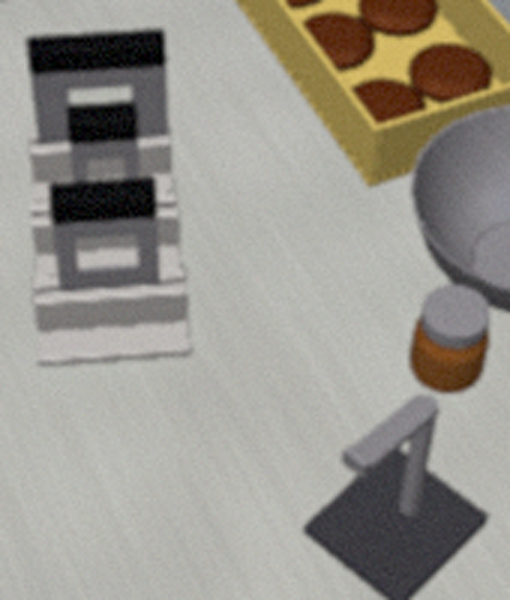

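The crops show the wide handle centred at scene (430,191) and side (262,152). The peg runs in the scene crop from the lip at (45,318) to the post at (128,398), and in the side crop from the lip at (358,458) to the post at (427,403).

```bash
cat >> h.py <<'E'
def ray(d,u,v):
    R=d['extrinsics'][:3,:3];t=d['extrinsics'][:3,3]
    w=R.T@np.array([(u-d['cx'])/d['fx'],-(v-d['cy'])/d['fy'],-1]); return -R.T@t,w/np.linalg.norm(w)
def tri(o1,w1,o2,w2):
    s=np.linalg.lstsq(np.c_[w1,-w2],o2-o1,rcond=None)[0]; a,b=o1+s[0]*w1,o2+s[1]*w2
    return (a+b)/2,np.linalg.norm(a-b)
def proj(d,p):
    c=d['extrinsics'][:3,:3]@p+d['extrinsics'][:3,3]
    return np.array([d['cx']-d['fx']*c[0]/c[2],d['cy']+d['fy']*c[1]/c[2]])
E
python3 - <<'E'
from h import *
np.set_printoptions(precision=4,suppress=True)
A=np.load('pics/scene0.npz');B=np.load('pics/side0.npz')
P={'wide':((630,94),(97,51)),'w_a':((613,28.5+10),(30,55)),'w_b':((648,159-10),(164,46)),
'mid':((397,112),(103.5,199.5)),'nar':((514.5,104),(102.5,123)),'lip':((45,317),(358,456)),'post':((127,397),(427,403)),'postfoot':((138,495),(410,512))}
for k,(a,b) in P.items():
    r1=ray(A,a[0]/3+220,a[1]/3+160); r2=ray(B,b[0]/3+230,b[1]/3+135)
    h={'lip':.168,'post':.155,'postfoot':.006}.get(k,.153)
    f=lambda r:r[0]+r[1]*(h-r[0][2])/r[1][2]
    print(k,*tri(*r1,*r2),'planes',f(r1)[:2],f(r2)[:2])
E
```

```text
wide [0.5572 0.3236 0.1529] 0.0045482103528032185 planes [0.559  0.3212] [0.5568 0.3266]
w_a [0.5026 0.343  0.1515] 0.0059966318141858885 planes [0.506 0.339] [0.5017 0.3456]
w_b [0.6113 0.3036 0.1568] 0.0014714186645137604 planes [0.6097 0.305 ] [0.6129 0.3088]
mid [0.4955 0.1544 0.1539] 0.003381627581804608 planes [0.4962 0.1531] [0.4954 0.1573]
nar [0.5277 0.2383 0.153 ] 0.0025101692762648526 planes [0.5286 0.237 ] [0.5275 0.2399]
lip [ 0.559  -0.1567  0.1703] 0.001970496487851148 planes [ 0.5581 -0.1573] [ 0.5596 -0.1544]
post [ 0.6322 -0.1277  0.1532] 0.003359725978090915 planes [ 0.6341 -0.1296] [ 0.631 -0.127]
postfoot [ 0.6335 -0.1295  0.0093] 0.0037778906230641397 planes [ 0.6329 -0.1307] [ 0.6344 -0.1258]
```

```bash
python3 - <<'E'
from h import *
np.set_printoptions(precision=3,suppress=True)
A=np.load('pics/scene0.npz');B=np.load('pics/side0.npz')
P={'boxL':((487,147),(262,90)),'boxR':((555,103),(170,75)),'box3':((617,155),(238,62)),'bowl_near':((355,335),(370,205)),'bowl_c':((397,362),(410,200)),'other_a':((157,290),(382,358)),'other_post':((158,328),(422,360)),'jar':((336,325),(381,240)),'carton':((250,395),(485,262))}
for k,(a,b) in P.items(): print(k,*tri(*ray(A,*a),*ray(B,*b)))
def step(p,q): # tool delta from p to q in tool axes yaw y
    pass
s=observe(); y=np.radians(160); T=np.array([.5572,.323,.25])-s['tcp_pos']
X=np.array([np.cos(y),np.sin(y)]);Y=np.array([np.sin(y),-np.cos(y)])
print('tool dx dy mm',T[:2]@X*1e3,T[:2]@Y*1e3,'dz',-T[2]*1e3)
E
```

```text
boxL [0.595 0.414 0.284] 0.011582352681459648
boxR [0.436 0.789 0.136] 0.013587511549475939
box3 [0.654 0.797 0.134] 0.00884990483751447
bowl_near [0.758 0.044 0.1  ] 0.07268696028883101
bowl_c [0.863 0.065 0.085] 0.0060259050982684305
other_a [ 0.541 -0.32   0.166] 0.0008745509513149777
other_post [ 0.614 -0.347  0.149] 0.002373110618661833
jar [ 0.732 -0.008  0.074] 0.0020105286209387905
carton [ 0.837 -0.236  0.195] 0.007851286845800888
tool dx dy mm -466.63273322963806 -103.04147509626758 dz -18.294775080972297
```

```bash
python3 -m creep '[[70,0,0,-20,0,0,0.089],[70,-40,-8,0,0,0,0],[70,-46,-11,0,0,0,0],[70,-46,-11,0,0,0,0],[70,-46,-11,0,0,0,0],[70,-46,-11,0,0,0,0],[70,-46,-11,0,0,0,0],[70,-46,-11,0,0,0,0],[70,-46,-11,0,0,0,0],[70,-45,-10,0,0,0,0]]' 50
python3 -m creep '[[70,-40,-8,0,0,0,0],[70,-19,-5,0,0,0,0],[70,0,0,0,0,0,0],[70,0,0,0,0,0,0]]'
python3 - <<'E'
from h import *
s=observe(); print(s['tcp_pos'],s['eef_rot']); d=save('wrist','w1'); print(d['mount'],d['fx'],d['cx'],d['cy'],[k for k in d])
np.savez('pics/w1pose.npz',p=s['tcp_pos'],r=s['eef_rot'])
E
```

```text
time_s: 1.1
tcp_pos: [0.5054, 0.3499, 0.2522]
eef_rot: [-180.0, -0.0, 160.0]
wrist_force: [-0.8, 0.4, 0.2]
width: 0.758
grip_force: 0.0
time_s: 1.5
tcp_pos: [0.5545, 0.3194, 0.2521]
eef_rot: [-180.0, -0.1, 160.0]
wrist_force: [-0.2, 1.5, 1.1]
width: 0.749
grip_force: 0.0
[0.55450486 0.31938168 0.25206209] [-1.79973780e+02 -7.88514261e-02  1.59990565e+02]
[[-2.77986530e-05  9.70934213e-01  2.39346512e-01  6.67545419e-02]
 [ 9.99999985e-01  6.79422285e-05 -1.59470807e-04  7.99260016e-04]
 [-1.71097398e-04  2.39346504e-01 -9.70934201e-01 -1.51815863e-01]
 [ 0.00000000e+00  0.00000000e+00  0.00000000e+00  1.00000000e+00]] 385.34402484911476 318.9995044992445 241.9038709457773 ['color', 'fx', 'fy', 'cx', 'cy', 'mount']
```

View pics/w1.png

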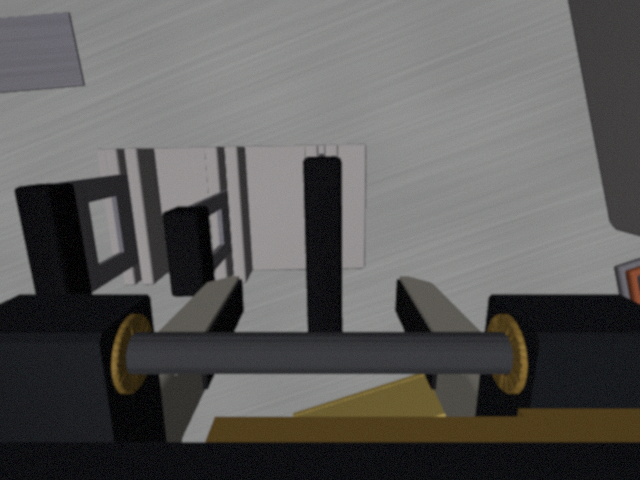

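The handle runs vertically between the fingers, columns 304–341, with its far end at row 158.

```bash
cat >> h.py <<'E'
from scipy.spatial.transform import Rotation as Ro
def wray(npz,pose,u,v):
    M=npz['mount'];R=Ro.from_euler('xyz',pose['r'],degrees=True).as_matrix()
    c=np.array([(u-npz['cx'])/npz['fx'],-(v-npz['cy'])/npz['fy'],-1])
    return R@M[:3,3]+pose['p'],R@M[:3,:3]@c
E
python3 - <<'E'
from h import *
n=np.load('pics/w1.npz');q=np.load('pics/w1pose.npz');R=Ro.from_euler('xyz',q['r'],degrees=True).as_matrix()
for u,v in [(323,158),(305,160),(341,160),(308,328),(341,328)]:
    o,w=wray(n,q,u,v);p=o+w*(.166-o[2])/w[2]; print(p,'tool mm',R.T@(p-q['p'])*1e3)
E
```

```text
[0.49887473 0.34306143 0.166     ] tool mm [60.2562108   3.25454556 86.14361574]
[0.49626335 0.33243834 0.166     ] tool mm [59.07500241 -7.62085084 86.14696691]
[0.50370818 0.35288119 0.166     ] tool mm [59.07459881 14.13542907 86.1370103 ]
[0.6005398  0.29559207 0.166     ] tool mm [-51.51469545  -6.56222734  85.99428693]
[0.60813275 0.3164503  0.166     ] tool mm [-51.51215124  15.63504032  85.98413258]
```

```bash
python3 -m creep '[[70,0,4,20,0,0,0],[70,0,0,30,0,0,0],[70,0,0,30,0,0,0],[70,0,0,24,0,0,0],[70,0,0,0,0,0,0],[10,0,0,0,0,0,0],[10,0,0,0,0,0,0],[10,0,0,0,0,0,0],[10,0,0,0,0,0,0]]' 50
python3 -m creep '[[10,0,0,0,0,0,0],[10,0,0,0,0,0,0]]' 55
```

```text
time_s: 2.45
tcp_pos: [0.5572, 0.3233, 0.1503]
eef_rot: [179.9, 0.1, 160.0]
wrist_force: [-0.4, 0.2, -0.5]
width: 0.458
grip_force: 0.0
time_s: 2.65
tcp_pos: [0.5567, 0.3229, 0.149]
eef_rot: [180.0, 0.0, 160.0]
wrist_force: [-1.0, 0.3, -0.4]
width: 0.284
grip_force: 0.2
```

```bash
python3 -m creep '[[10,0,0,0,0,0,0],[10,0,0,0,0,0,0],[10,0,0,0,0,0,0],[10,0,0,0,0,0,0]]' 55
python3 -m creep '[[10,0,0,-10,0,0,0],[10,0,0,-20,0,0,0],[10,0,0,-20,0,0,0],[10,0,0,-25,0,0,0],[10,0,0,-25,0,0,0],[10,0,0,-25,0,0,0],[10,0,0,-25,0,0,0],[10,0,0,-25,0,0,0],[10,0,0,-20,0,0,0],[10,0,0,0,0,0,0]]'
```

```text
time_s: 3.05
tcp_pos: [0.5566, 0.3228, 0.1489]
eef_rot: [-180.0, 0.0, 160.0]
wrist_force: [0.5, -0.9, 2.9]
width: 0.253
grip_force: 54.9
time_s: 4.05
tcp_pos: [0.5574, 0.3235, 0.3475]
eef_rot: [179.8, 0.2, 160.0]
wrist_force: [-1.0, 0.6, -2.5]
width: 0.258
grip_force: 54.9
```

```bash
python3 -m creep '[[10,-5,-20,0,0,0,0],[10,-10,-36,0,0,0,0],[10,-11,-40,0,0,0,0],[10,-11,-40,0,0,0,0],[10,-11,-40,0,0,0,0],[10,-11,-40,0,0,0,0],[10,-11,-40,0,0,0,0],[10,-11,-40,0,0,0,0],[10,-11,-40,0,0,0,0],[10,-11,-40,0,0,0,0]]'
python3 -m creep '[[10,-11,-40,0,0,0,0],[10,-10,-36,0,0,0,0],[10,-7,-28,0,0,0,0],[10,0,0,0,0,0,0.124],[10,0,0,0,0,0,0.148],[10,0,0,0,0,0,0.148],[10,0,0,0,0,0,0.148],[10,0,0,0,0,0,0.148],[10,0,0,0,0,0,0.148],[10,0,0,0,0,0,0]]'
python3 -m creep '[[10,0,0,0,0,0,0],[10,0,0,0,0,0,0]]'
python3 - <<'E'
from h import *
s=observe(); np.savez('pics/w2pose.npz',p=s['tcp_pos'],r=s['eef_rot']); d=save('wrist','w2');print(s['tcp_pos'],s['eef_rot'])
save('side','side2');save('scene','scene2')
E
```

```text
time_s: 5.05
tcp_pos: [0.5239, -0.0671, 0.3419]
eef_rot: [-180.0, -0.1, 160.0]
wrist_force: [0.5, 0.3, -3.0]
width: 0.256
grip_force: 54.9
time_s: 6.05
tcp_pos: [0.5151, -0.1727, 0.3419]
eef_rot: [-179.9, -0.1, 110.4]
wrist_force: [-0.2, 1.0, -4.0]
width: 0.257
grip_force: 54.9
time_s: 6.25
tcp_pos: [0.5154, -0.1729, 0.343]
eef_rot: [-180.0, -0.0, 110.7]
wrist_force: [0.1, -0.7, -3.3]
width: 0.256
grip_force: 54.9
[ 0.51537841 -0.17288202  0.3429733 ] [-1.79961769e+02 -3.88833504e-02  1.10716623e+02]
```

View pics/w2.png

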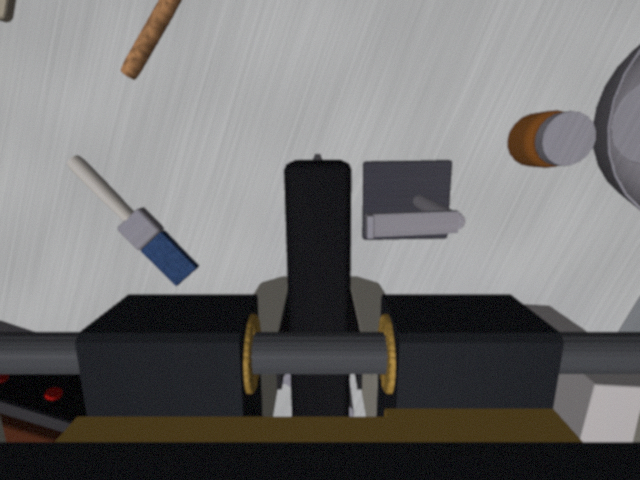

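The held handle is visible, with its end at row 160, columns 286–350. The peg runs from the lip at about (369,226) to its post at about (458,221).

```bash
python3 - <<'E'
from h import *
n=np.load('pics/w2.npz');q=np.load('pics/w2pose.npz');R=Ro.from_euler('xyz',q['r'],degrees=True).as_matrix()
for k,u,v,z in [('lip',369,225.5,.171),('bar near',376,225,.164),('bar far',440,221,.156),('post',458,221,.153),('hend',318,160,.36)]:
    o,w=wray(n,q,u,v);p=o+w*(z-o[2])/w[2]; print(k,p,'tool mm',R.T@(p-q['p'])*1e3)
c=q['p']
m=np.array([.596,-.143]);print('mid est in tool',R.T@(np.r_[m,.155]-c)*1e3)
E
```

```text
lip [ 0.55454385 -0.15607572  0.171     ] tool mm [  1.74829495  42.69296836 171.94607519]
bar near [ 0.56145538 -0.15448978  0.164     ] tool mm [  0.78201596  49.72329029 178.9407316 ]
bar far [ 0.61519509 -0.13197195  0.156     ] tool mm [  2.82822325 107.95919453 186.90326578]
post [ 0.63145413 -0.12642631  0.153     ] tool mm [  2.26167808 125.13069297 189.89142492]
hend [ 0.49282008 -0.11433398  0.36      ] tool mm [ 62.75387149  -0.39992625 -16.98385554]
mid est in tool [ -0.69725639  86.10477032 187.91545612]
```

```bash
python3 -m creep '[[10,0,0,15,0,0,0],[10,0,0,25,0,0,0],[10,0,0,25,0,0,0],[10,0,0,25,0,0,0],[10,0,0,20,0,0,0],[10,0,0,13,0,0,0],[10,0,0,0,0,0,0],[10,0,0,0,0,0,0],[10,0,0,0,0,0,0]]'
python3 - <<'E'
from h import *
s=observe(); print(s['tcp_pos'],s['eef_rot'])
a=save('side','side3')['color'][200:360,220:440];b=save('scene','scene3')['color'][180:340,150:370]
cv2.imwrite('pics/c3.png',cv2.convertScaleAbs(cv2.resize(np.vstack([a[:,:,::-1],b[:,:,::-1]]),None,fx=1.85,fy=1.85,interpolation=cv2.INTER_CUBIC),alpha=1.4))
E
```

```text
time_s: 7.3
tcp_pos: [0.5163, -0.1733, 0.2222]
eef_rot: [179.9, 0.1, 110.5]
wrist_force: [0.9, 0.0, -2.9]
width: 0.254
grip_force: 54.9
[ 0.51634412 -0.17332754  0.22216045] [1.79901476e+02 9.80041216e-02 1.10521995e+02]
```

View pics/c3.png

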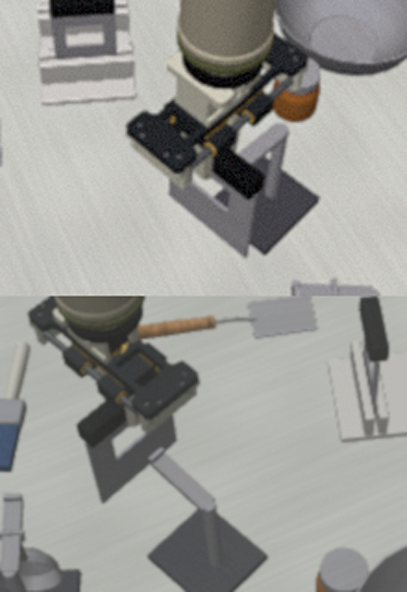

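The pictures agree with the numbers: the blade stands clear of the lip and square to the peg. I'll insert 84 mm.

```bash
python3 -m creep '[[10,0,6,2,0,0,0],[10,0,12,0,0,0,0],[10,0,12,0,0,0,0],[10,0,12,0,0,0,0],[10,0,12,0,0,0,0],[10,0,12,0,0,0,0],[10,0,12,0,0,0,0],[10,0,6,0,0,0,0],[10,0,0,0,0,0,0],[10,0,0,0,0,0,0]]'
python3 - <<'E'
from h import *
s=observe(); print(s['tcp_pos'],s['eef_rot'],s['wrist_force'])
a=save('side','side4')['color'][200:360,250:470];b=save('scene','scene4')['color'][180:340,150:370]
cv2.imwrite('pics/c4.png',cv2.convertScaleAbs(cv2.resize(np.vstack([a[:,:,::-1],b[:,:,::-1]]),None,fx=1.85,fy=1.85,interpolation=cv2.INTER_CUBIC),alpha=1.4))
E
```

```text
time_s: 8.4
tcp_pos: [0.5941, -0.1436, 0.2185]
eef_rot: [-180.0, -0.0, 110.5]
wrist_force: [-0.3, -0.7, -3.8]
width: 0.252
grip_force: 54.9
[ 0.59410526 -0.14357916  0.21847632] [-1.79968623e+02 -9.02010847e-03  1.10523110e+02] [-0.34730304 -0.73913707 -3.75107299]
```

View pics/c4.png

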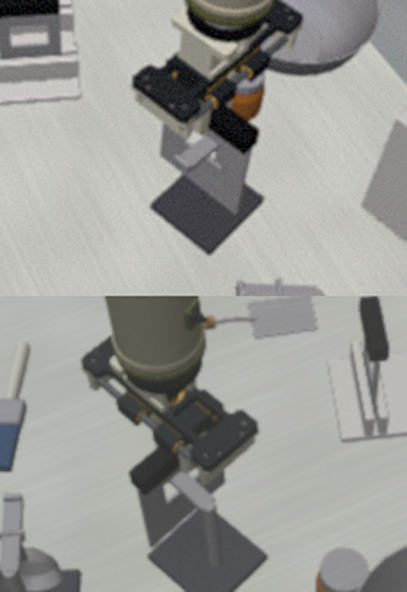

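The peg passes through the hole with no contact force, so I'll lower it.

```bash
python3 -m creep '[[10,0,0,6,0,0,0],[10,0,0,7,0,0,0],[10,0,0,5,0,0,0],[10,0,0,2,0,0,0],[10,0,0,0,0,0,0],[10,0,0,0,0,0,0]]'
python3 -m creep '[[10,0,0,1,0,0,0],[10,0,0,1,0,0,0],[10,0,0,0,0,0,0],[10,0,0,0,0,0,0]]' 20
```

```text
time_s: 9.1
tcp_pos: [0.5943, -0.1436, 0.1987]
eef_rot: [180.0, 0.0, 110.5]
wrist_force: [1.1, 0.1, -3.8]
width: 0.258
grip_force: 54.9
time_s: 9.5
tcp_pos: [0.5942, -0.1436, 0.1967]
eef_rot: [180.0, 0.0, 110.5]
wrist_force: [-0.7, -1.1, -3.2]
width: 0.252
grip_force: 20.0
```

```bash
python3 -m creep '[[10,0,0,1,0,0,0],[10,0,0,0,0,0,0],[10,0,0,0,0,0,0]]' 20
python3 -m creep '[[10,0,0,1,0,0,0],[10,0,0,0,0,0,0],[10,0,0,0,0,0,0]]' 20
```

```text
time_s: 9.8
tcp_pos: [0.5944, -0.1436, 0.1962]
eef_rot: [180.0, 0.0, 110.5]
wrist_force: [-0.5, 0.9, 1.1]
width: 0.257
grip_force: 20.0
time_s: 10.1
tcp_pos: [0.5944, -0.1437, 0.196]
eef_rot: [180.0, 0.0, 110.5]
wrist_force: [-3.7, 0.7, 6.2]
width: 0.261
grip_force: 20.0
```

Force rose by about 10 N, so it's resting on the peg. I'll ease up and release slowly.

```bash
python3 -m creep '[[10,0,0,-1,0,0,0],[10,0,0,0,0,0,0],[26,0,0,0,0,0,0],[27,0,0,0,0,0,0],[29,0,0,0,0,0,0],[31,0,0,0,0,0,0],[33,0,0,0,0,0,0],[36,0,0,0,0,0,0],[39,0,0,0,0,0,0],[39,0,0,0,0,0,0]]' 5
python3 - <<'E'
from h import *
s=observe(); print(s['tcp_pos'],s['eef_rot'],s['wrist_force'])
a=save('side','side5')['color'][200:360,250:470];b=save('scene','scene5')['color'][180:340,150:370]
cv2.imwrite('pics/c5.png',cv2.convertScaleAbs(cv2.resize(np.vstack([a[:,:,::-1],b[:,:,::-1]]),None,fx=1.85,fy=1.85,interpolation=cv2.INTER_CUBIC),alpha=1.4))
E
```

```text
time_s: 11.1
tcp_pos: [0.5942, -0.1435, 0.1956]
eef_rot: [180.0, 0.0, 110.5]
wrist_force: [0.6, -0.2, 0.2]
width: 0.42
grip_force: 0.0
[ 0.59424918 -0.14353531  0.19563106] [1.79999996e+02 4.72911917e-05 1.10514272e+02] [ 0.59969429 -0.24249467  0.21611054]
```

View pics/c5.png

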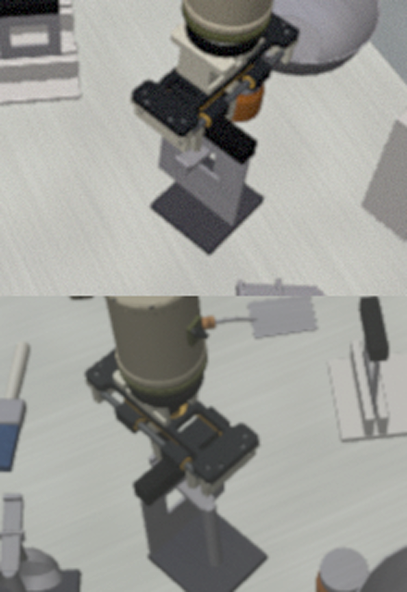

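The scraper hangs upright on the peg and is free of the pads. I'll open a little more and retreat straight up.

```bash
python3 -m creep '[[46,0,0,0,0,0,0],[54,0,0,0,0,0,0],[60,0,0,0,0,0,0],[60,0,0,-5,0,0,0],[60,0,0,-15,0,0,0],[60,0,0,-25,0,0,0],[60,0,0,-30,0,0,0],[60,0,0,-30,0,0,0],[60,0,0,-20,0,0,0],[60,0,0,0,0,0,0]]'
python3 -m creep '[[60,0,0,0,0,0,0],[60,0,0,0,0,0,0],[60,0,0,0,0,0,0],[60,0,0,0,0,0,0],[60,0,0,0,0,0,0]]'
python3 - <<'E'
from h import *
a=save('side','side6')['color'][130:360,220:440];b=save('scene','scene6')['color'][160:390,150:460]
cv2.imwrite('pics/c6.png',cv2.convertScaleAbs(cv2.resize(np.hstack([a[:,:,::-1],b[:,:,::-1]]),None,fx=1.5,fy=1.5,interpolation=cv2.INTER_CUBIC),alpha=1.4))
E
```

```text
time_s: 12.2
tcp_pos: [0.5958, -0.1441, 0.3265]
eef_rot: [179.6, 0.3, 110.5]
wrist_force: [0.9, 0.2, 0.6]
width: 0.642
grip_force: 0.0
time_s: 12.7
tcp_pos: [0.594, -0.1435, 0.3198]
eef_rot: [-179.9, -0.0, 110.5]
wrist_force: [0.0, -0.3, -0.3]
width: 0.646
grip_force: 0.0
```

View pics/c6.png

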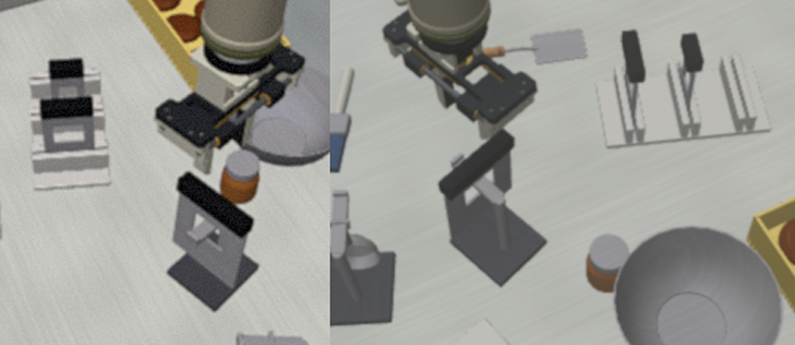

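The widest scraper hangs on the peg with its handle up. The other two stand in the rack, and the gripper is clear of everything.

```bash
python3 -c "
from cell import job; print(job.close_job())"
```

```text
the job is handed in; nothing more can be done
None
```

The widest scraper now hangs by its blade hole on the empty peg, handle uppermost; the other two are still standing in the rack, and the job was handed in after about 13 s of robot time.

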